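Index the carton gauge stop to the carton

ROBOT

A 6-joint arm with a two-finger parallel gripper is mounted at the origin on the work surface. World frame = base frame: x ahead of the robot, y to its left, z up, the work surface at z = 0. Lengths are in m, angles in rad, forces in N, time in s.
With the tool pointing down it reaches from about 0.35 to 0.85 m from the base axis. Payload 8.1 kg.
Tool frame: the origin (TCP) lies at the very end of the fingers, on their centre line; the grasp point (between the pads) lies 19 mm behind it; z points along the fingers, y is the line along which they close (so a half turn about z gives the same grasp; the last joint's range is limited). The gripper opens to 93 mm and grips with 3 to 60 N. Pads are 15 mm wide; open, the fingers measure 128 mm over their backs; the gripper's body (75 mm by 188 mm) begins 65 mm behind the grasp point.
Start: joints at [-1.402, 0.13, 1.488, -0, 1.523, -0.085], TCP at [0.151, -0.581, 0.219] pointing down, gripper open.
Joint ranges: [-2.96, 2.96], [-0.89, 2.26], [0.02, 2.5], [-1.34, 4.48], [0, 2.73], [-2.66, 2.66]. Speed limits (rad/s): [2.39, 2.39, 2.79, 3.14, 3.14, 3.14].

INTERFACE

Orientations are given as a rotation vector (axis times angle).
In Python, from plant import monitor, eyes, ticket gives the robot as it stands.
- The arm moves only by the tool arm_command, never from a script. Its argument "deltas" is a list that holds one entry, the list of rows, each a list of 6 numbers: the shift along the world's x, y, z in cm, then the turn, a rotation vector about the world's x, y, z in degrees. In form: [[[tx, ty, tz, rx, ry, rz], ...]]. A call has 1 to 12 rows; each row shifts and turns the commanded pose from where the row before left it; what a row does not reach is not made up. A row lasts 1/12 s, in which the tool goes at most 41.7 mm and 7.16 degrees, less where a joint would pass 70% of its speed; a pose out of reach is approached as far as the arm can. A call is refused whole if a number of a shift passes 4.17 or a number of a turn 7.16, either way. A call with a gripper value outside its range is refused whole. "gripper" is the opening, from -1 (shut) to 1 (fully open), set as the call begins (left out, the last holds). The fingers move at their own pace and stop on an object; "squeeze" is the grip in N (left out, the last holds). Time passes only in rows, so rows that do not move let the fingers close. It gives the time, the measured TCP pose, the force, the opening and the grip force at its end, in the units of the state.
- monitor.read_state(): the state, without advancing time (a new reading comes with each control period).
- eyes.read_camera(name): name is "scene" or "top" or "wrist"; returns the picture (400x640x3 uint8, blue, green, red); there is no depth.
- eyes.camera_model(name): a dict with "fx", "fy", "cx", "cy" (pixels), "k1" (the pictures are not rectified: a ray, as slopes to the right and down, at radius r is drawn at 1 + k1 r^2 times it, then the intrinsics apply), "rvec" (rotation vector, rad) and "tvec" (3), from world to camera coordinates, as OpenCV has them. Camera axes: x right, y down, z forward; pixel columns grow to the right and rows downward; lengths in m; the calibration is good to about 2 mm. A picture is of the moment at which its call begins: read the wrist's pose just before it. camera_model takes no time and is no camera call; for the wrist camera it gives the pose at the moment of the call.
- ticket.close_job(): hands the job in; it is judged then, once.
The state is a dict: "t": time; "q": joint angles; "dq": joint speeds; "joint_torque": joint torques, N m; "tool_pos": TCP position; "orientation": TCP orientation; "force": force on the tool from outside, world axes, zero at the start; "wrist_torque": the same for the moment, N m; "opening": finger opening in m; "gripper_force": force on a finger pad.
Only numpy, scipy, OpenCV 4.12 (cv2) and the standard library are available. Lean on these libraries where they do the work, as an engineer would, in place of code of your own. Each camera call takes 0.05 s, during which the arm holds its last target. There are 200 camera calls.

TASK

Set the carton length gauge on the mail room counter for the carton lying in it: pull up the black knob of the index plunger on the sliding stop, slide the stop towards the carton to the closest locking hole that still leaves the carton free, and let the plunger go so that its pin drops fully home in that hole. Feel for the hole gently, without forcing the pin, and do not shift the cartons or disturb the other things.

Things in the scene. Friction and masses are not known exactly. Their poses are not given: they have to be found in the camera images.
- gauge: carton length gauge bolted to the counter: rail 60 mm wide, 400 mm long; at its right-hand end an aluminium fixed stop 55 mm high, reaching 118 mm over the lane. Origin at counter height on the rail's centre line, in the plane of the fixed stop's face; y along the rail away from the fixed stop, x across it to the carton lane (x 40 to 116 mm, side away from the robot), z up.
- holes (a point): nominal middle locking hole, in the top face (26 mm up) of the 40 mm wide steel index strip on the rail. Three holes 10.5 mm long, 40 mm pitch, then a 42 mm park slot away from the fixed stop. Pin meets them at stop values 0.130, 0.090 (here), 0.050 and about 0; but the strip is clamped up to 9 mm off either way along the rail, all together: not measured, find it by feel or sight.
- stop (a joint): travel of the sliding stop along the rail, m: 0 in mid park slot, grows towards the fixed stop (gauge -y), up to 0.15. The gap between its face and the fixed stop is 0.240 minus this value. Starts within 6 mm of 0, pinned in the park slot. Slides with about 3 N of friction and stays where it is left.
- plunger (a joint): lift of the index plunger, m: 0 with the pin home, 8 mm deep in a hole or slot; 0.008 with its flat end resting on the strip's top face; at most 0.016. A spring presses it down with 4 N at 0, 7 N at 0.008, 10 N at 0.015. The pin is 8 mm thick, with 1.25 mm play either way in a locking hole. Over 16 N between pin and strip damages it.
- knob (a point): centre of the plunger's round black knob (26 mm diameter, 32 mm high, axis vertical): grip here. It moves up with the plunger; with the pin home it is 84 mm above the counter. On the rail's centre line, 30 mm behind the stop's face (gauge +y). Nothing else on gauge or cartons is higher than 66 mm.
- stop_face (a point): on the sliding stop's face towards the fixed stop, rail centre line, 30 mm above the counter. The stop is a grey block 78 mm wide across the rail, 7 to 53 mm behind the face, top 58 mm above the counter, with an aluminium face plate 8 mm thick, 58 mm high, reaching 118 mm over the lane.
- stop_back (a point): centre of the grey block's flat rear side (looking to gauge +y, away from the fixed stop), 53 mm behind the face, 43 mm above the counter: a place to push the stop towards the carton. The side is flat from 28 to 58 mm above the counter.
- carton_long: brown cardboard carton 172 mm long (its y), 70 wide, 50 high, loose on the counter. Origin at the foot of the middle of its right-hand (-y) end face, z up. One of the three cartons lies in the gauge's lane, this end 1 to 3 mm from the fixed stop; which one varies. The other two lie beyond and left of the gauge, bystanders.
- carton_mid: brown cardboard carton 132 mm long (its y), 70 wide, 50 high, loose on the counter. Origin at the foot of the middle of its right-hand (-y) end face, z up. One of the three cartons lies in the gauge's lane, this end 1 to 3 mm from the fixed stop; which one varies. The other two lie beyond and left of the gauge, bystanders.
- carton_short: brown cardboard carton 92 mm long (its y), 70 wide, 50 high, loose on the counter. Origin at the foot of the middle of its right-hand (-y) end face, z up. One of the three cartons lies in the gauge's lane, this end 1 to 3 mm from the fixed stop; which one varies. The other two lie beyond and left of the gauge, bystanders.
- pen_cup: empty steel cup, 76 mm across, 95 mm high, on the counter to the right of the gauge; origin under its centre. A bystander.
- stamp: hand stamp, black foot 34 x 64 mm, 77 mm high with a turned wooden handle, on the counter to the right of the gauge; origin under its centre. A bystander.

How it is judged:
By the outcome, as a careful person would: the job done as asked, in the order asked, and still so for the second after the job is handed in, with the robot touching nothing.
It also fails if it takes over 56 s, if anything falls off the work surface, if the arm or the gripper's body presses on something with over 40 N, if the wrist force passes 120 N, or if a joint passes its speed limit or range.

## Working session

There is one attempt and no reset: what is moved stays moved. The work goes in short steps, Python scripts to look and compute and a tool call to move; the robot and the scene stay as the last step left them, time stands still between calls to the robot, and variables do not carry over. Pictures are saved under pics/ and viewed, at most 10 in all, crops included, and the job is handed in when it is done.

Besides the shell and the picture viewer there is one more tool, called after "Call:" as name(argument=value, ...), one argument or row to a line, values as JSON. arm_command: Moves the arm, as the interface text tells. Its arguments: {"type":"object","properties":{"deltas":{"type":"array"},"gripper":{"type":"number"},"squeeze":{"type":"number"}},"required":["deltas"]}

```bash
mkdir -p pics; cat > h.py <<'E'
import numpy as np, cv2
from plant import monitor, eyes, ticket
def snap(n,f):
    m=eyes.camera_model(n); im=eyes.read_camera(n); cv2.imwrite('pics/'+f,im); return im,m
def ray(m,u,v):
    K=np.array([[m['fx'],0,m['cx']],[0,m['fy'],m['cy']],[0,0,1.]])
    p=cv2.undistortPoints(np.array([[[u,v]]],float),K,np.array([m['k1'],0,0,0.]))[0,0]
    R=cv2.Rodrigues(np.array(m['rvec'],float))[0]; t=np.array(m['tvec'],float).ravel()
    d=R.T@np.array([p[0],p[1],1]); return -R.T@t, d/np.linalg.norm(d)
def onz(m,u,v,z):
    o,d=ray(m,u,v); return o+d*(z-o[2])/d[2]
def tri(r1,r2):
    (a,d),(b,e)=r1,r2
    s=np.linalg.lstsq(np.c_[d,-e],b-a,rcond=None)[0]
    p,q=a+s[0]*d,b+s[1]*e; return (p+q)/2,np.linalg.norm(p-q)
E
python3 - <<'E'
from h import *
for n in('scene','top'):
    im,m=snap(n,n+'0.png'); print(n,m)
print(monitor.read_state())
E
```

```text
scene {'fx': 438.9828127763485, 'fy': 438.9828127763485, 'cx': 320.2635495480044, 'cy': 195.3447336705212, 'k1': -0.007484670901803092, 'rvec': array([ 2.08535287,  1.1235788 , -0.49897995]), 'tvec': array([-0.27864056, -0.26643038,  1.60147557])}
top {'fx': 380.7543022873113, 'fy': 380.7543022873113, 'cx': 321.2427566754265, 'cy': 201.98824856554552, 'k1': -0.06026756875052642, 'rvec': array([ 2.1170561 , -2.17058221,  0.14571116]), 'tvec': array([-0.01072425,  0.55462536,  0.94449386])}
{'t': 0.1, 'q': array([-1.40238698e+00,  1.31088351e-01,  1.48916568e+00, -6.16429038e-06,
        1.52302601e+00, -8.53816194e-02]), 'dq': array([-0.0009811 , -0.00176652, -0.00249518, -0.00070572,  0.00063815,
        0.00180077]), 'joint_torque': array([ 1.46306033e-03, -5.61340249e+01, -4.93097520e+01,  7.71715539e-02,
        2.91189761e-02, -5.46853084e-05]), 'tool_pos': array([ 0.15058732, -0.58025578,  0.21769333]), 'orientation': array([-3.11466069e+00, -3.97372034e-01,  1.19601849e-04]), 'force': array([-0.22970595,  0.02993675, -0.65886927]), 'wrist_torque': array([0.02198859, 0.00751977, 0.01189307]), 'gripper_force': 0.0, 'opening': 0.09264567055610547}
```

View pics/scene0.png

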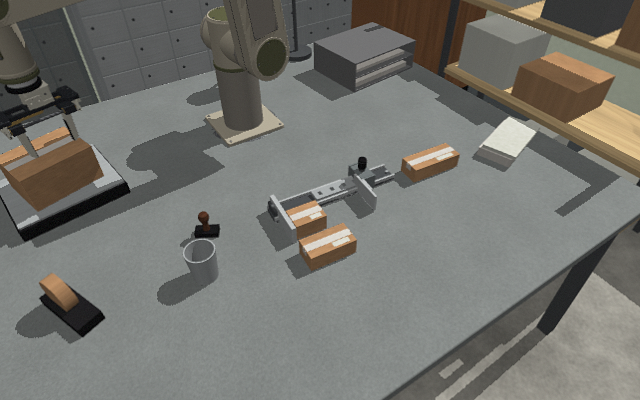

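View pics/top0.png

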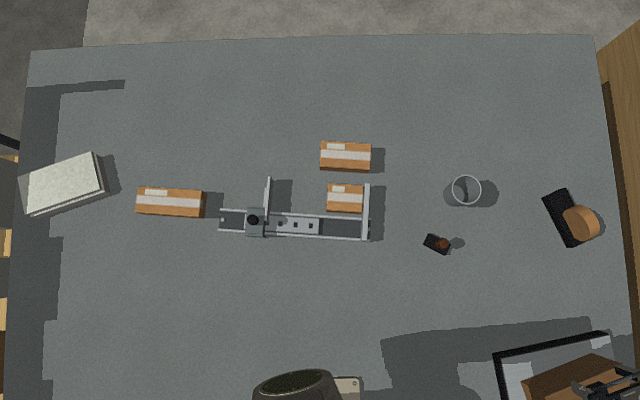

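The scene view shows the knob at (362,162), with the shortest carton in the lane at about (308,217). The top view shows the knob at (254,220), holes at about (280,224), (296,225) and (311,226), and the fixed stop at column 367. I'll zoom both before measuring.

```bash
python3 - <<'E'
from h import *
a=cv2.imread('pics/top0.png')[170:250,210:380]; b=cv2.imread('pics/scene0.png')[145:250,255:410]
c=np.vstack([cv2.resize(a,(680,320),interpolation=cv2.INTER_CUBIC),np.pad(cv2.resize(b,(413,280),interpolation=cv2.INTER_CUBIC),((0,0),(0,267),(0,0)))])
cv2.imwrite('pics/c1.png',c)
T=eyes.camera_model('top');S=eyes.camera_model('scene')
print('knob',tri(ray(T,254,219.5),ray(S,362,162)))
for n,z,p in(('holes',.026,[(280,224),(296,225),(311,226)]),('lane carton',.05,[(327,183),(363,184),(363,212),(327,211)]),('fixed stop',.055,[(364,185),(370,185),(364,240)])):
    for q in p: print(n,onz(T,*q,z).round(4))
E
```

```text
knob (array([0.50937894, 0.14298615, 0.08778331]), np.float64(0.004766009464822395))
holes [0.501  0.0843 0.026 ]
holes [0.4974 0.0426 0.026 ]
holes [0.4938 0.0036 0.026 ]
lane carton [ 0.6017 -0.0406  0.05  ]
lane carton [ 0.5967 -0.1332  0.05  ]
lane carton [ 0.5242 -0.1303  0.05  ]
lane carton [ 0.5291 -0.0387  0.05  ]
fixed stop [ 0.5931 -0.1351  0.055 ]
fixed stop [ 0.5927 -0.1505  0.055 ]
fixed stop [ 0.4529 -0.1295  0.055 ]
```

View pics/c1.png

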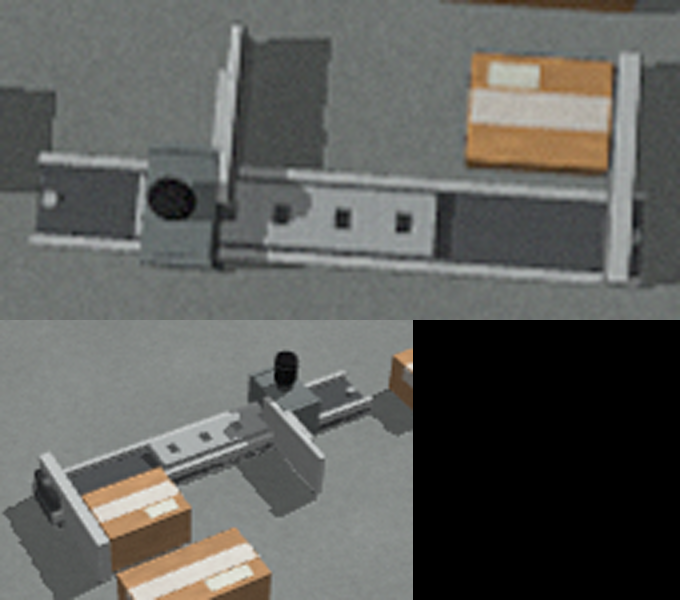

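The close-up shows the short carton in the lane, measuring 92.7 mm. Its gap of about 94 mm is free at the 0.130 hole for any clamping offset, so I'm going for the hole nearest the fixed stop, at crop (403,221). I'll move the wrist camera over it to measure precisely.

Call:
arm_command(
  deltas=[
    [[1.33, 2.55, 0.5, 0, 0, -0.8], [1.33, 2.55, 0.5, 0, 0, -0.8], [1.33, 2.55, 0.5, 0, 0, -0.8], [1.33, 2.55, 0.5, 0, 0, -0.8], [1.33, 2.55, 0.5, 0, 0, -0.8], [1.33, 2.55, 0.5, 0, 0, -0.8], [1.33, 2.55, 0.5, 0, 0, -0.8], [1.33, 2.55, 0.5, 0, 0, -0.8], [1.33, 2.55, 0.5, 0, 0, -0.8], [1.33, 2.55, 0.5, 0, 0, -0.8], [1.33, 2.55, 0.5, 0, 0, -0.8], [1.33, 2.55, 0.5, 0, 0, -0.8]],
  ],
)

```text
t: 1.1
tool_pos: [0.3105, -0.2733, 0.2785]
orientation: [-3.138, -0.134, 0.0]
force: [0.1, -0.6, 0.3]
opening: 0.0932
gripper_force: 0.0
```

Call:
arm_command(
  deltas=[
    [[1.33, 2.55, 0.5, 0, 0, -0.8], [1.33, 2.55, 0.5, 0, 0, -0.8], [1.33, 2.55, 0.5, 0, 0, -0.8], [1.33, 2.55, 0.5, 0, 0, -0.8], [1.33, 2.55, 0.5, 0, 0, -0.8], [1.33, 2.55, 0.5, 0, 0, -0.8], [1.33, 2.55, 0.5, 0, 0, -0.8], [1.33, 2.55, 0.5, 0, 0, -0.8], [1.33, 2.55, 0.5, 0, 0, -0.8], [1, 2, 0.5, 0, 0, -0.8], [0.5, 1, 0.5, 0, 0, -0.8], [0, 0, 0, 0, 0, 0]],
  ],
)

```text
t: 2.1
tool_pos: [0.4457, -0.0133, 0.3341]
orientation: [-3.139, 0.102, -0.001]
force: [0.1, -0.7, 0.2]
opening: 0.0928
gripper_force: 0.0
```

```bash
python3 - <<'E'
from h import *
im,m=snap('wrist','w1.png'); s=monitor.read_state()
R=cv2.Rodrigues(m['rvec'])[0]; print(s['t'],s['tool_pos'],cv2.Rodrigues(s['orientation'])[0].round(3),s['q'].round(2),m,-R.T@np.ravel(m['tvec']),R[2])
E
```

```text
2.15 [ 0.44518981 -0.0144499   0.3335949 ] [[ 0.998 -0.065 -0.   ]
 [-0.065 -0.998 -0.   ]
 [-0.     0.    -1.   ]] [-0.15 -0.31  1.7  -0.    1.76  1.49] {'fx': 350.2687443712046, 'fy': 350.2687443712046, 'cx': 314.77638655405786, 'cy': 197.02394291504328, 'k1': 0.00040867352026702534, 'rvec': array([-2.01945416,  2.15634129,  0.27758266]), 'tvec': array([0.01662027, 0.37182673, 0.6143742 ])} [ 0.51509777 -0.01736085  0.50035977] [-0.2523586   0.01693296 -0.96748561]
```

View pics/w1.png

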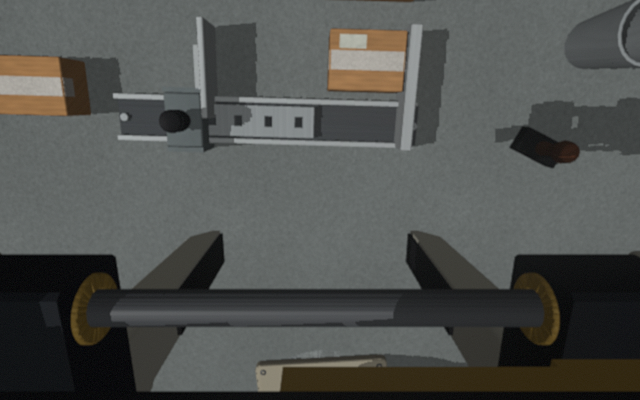

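The wrist view shows holes at about (238,120), (268,121) and (299,122), the knob at about (174,120), and the fixed stop at column 410. Next I'll refine these to subpixel.

```bash
python3 - <<'E'
from h import *
W=eyes.camera_model('wrist');T=eyes.camera_model('top');S=eyes.camera_model('scene')
def cen(f,u,v,r,inv=True):
    g=cv2.cvtColor(cv2.imread('pics/'+f),cv2.COLOR_BGR2GRAY).astype(float)
    p=g[v-r:v+r+1,u-r:u+r+1]; bg=np.median(p); w=np.clip(bg-15-p,0,None)
    yy,xx=np.mgrid[v-r:v+r+1,u-r:u+r+1]; return (w*xx).sum()/w.sum(),(w*yy).sum()/w.sum()
H=[]
for pt,pw in (((280,224),(238,120)),((296,225),(268,121)),((311,226),(299,122))):
    a,b=cen('top0.png',*pt,5),cen('w1.png',*pw,6)
    print(np.round(a+b,2),onz(T,*a,.026).round(4),onz(W,*b,.026).round(4),[x.round(4) for x in tri(ray(T,*a),ray(W,*b))])
# knob masks: very dark
def blob(f,u,v,r,th):
    g=cv2.cvtColor(cv2.imread('pics/'+f),cv2.COLOR_BGR2GRAY)[v-r:v+r,u-r:u+r]
    n,l,s,c=cv2.connectedComponentsWithStats((g<th).astype(np.uint8)); i=1+np.argmax(s[1:,4]); return s[i][:5]+[u-r,v-r,0,0,0],c[i]+[u-r,v-r]
for f,u,v,r,m in(('top0.png',254,219,12,T),('w1.png',174,120,20,W),('scene0.png',362,162,12,S)):
    for th in(25,40): print(f,th,*blob(f,u,v,r,th))
# rail edges in wrist
for q in((120,95.5),(400,102),(120,138),(400,146)): print(onz(W,*q,.018).round(4))
E
```

```text
[279.9  223.17 237.97 119.99] [0.5032 0.0845 0.026 ] [0.5024 0.084  0.026 ] [array([0.5027, 0.084 , 0.0276]), np.float64(0.0008)]
[295.17 224.29 267.97 121.03] [0.4993 0.0448 0.026 ] [0.4985 0.0446 0.026 ] [array([0.4988, 0.0442, 0.0306]), np.float64(0.0005)]
[310.38 225.34 298.12 121.9 ] [0.4956 0.0052 0.026 ] [0.4948 0.0049 0.026 ] [array([0.4951, 0.0048, 0.0318]), np.float64(0.0005)]
top0.png 25 [250 215   9  10  24] [254.95833333 219.5       ]
top0.png 40 [247 215  12  10  93] [252.59139785 219.56989247]
w1.png 25 [169 111  21  21 193] [181.76683938 119.79792746]
w1.png 40 [160 110  31  22 520] [174.92692308 120.44038462]
scene0.png 25 [358 157   8  13  72] [361.625      163.40277778]
scene0.png 40 [358 157   8  14  96] [361.58333333 163.23958333]
[0.5438 0.2374 0.018 ]
[ 0.5114 -0.1317  0.018 ]
[0.4889 0.2489 0.018 ]
[ 0.4531 -0.1315  0.018 ]
```

```bash
python3 - <<'E'
from h import *
W=eyes.camera_model('wrist');T=eyes.camera_model('top');S=eyes.camera_model('scene')
print('left edge at z=.1',onz(T,246.7,219.5,.1),onz(W,159.6,120.4,.1))
e=tri(ray(T,246.7,219.5),ray(W,159.6,120.4));print(e)
print('scene top/bottom', onz(S,361.6,157,.1),onz(S,361.6,163.3,.084), tri(ray(S,361.6,163.3),ray(W,174.5,120.5)))
E
```

```text
left edge at z=.1 [0.50733427 0.15638181 0.1       ] [0.5096103  0.15533117 0.1       ]
(array([0.50883221, 0.15835285, 0.09212858]), np.float64(0.0015436596939193573))
scene top/bottom [0.50261212 0.14870093 0.1       ] [0.51062599 0.1437963  0.084     ] (array([0.50809755, 0.1459994 , 0.0813977 ]), np.float64(0.00015322555257058735))
```

Call:
arm_command(
  deltas=[
    [[0.63, 1.55, -1.9, 0, 0, -0.2], [0.63, 1.55, -1.9, 0, 0, -0.2], [0.63, 1.55, -1.9, 0, 0, -0.2], [0.63, 1.55, -1.9, 0, 0, -0.2], [0.63, 1.55, -1.9, 0, 0, -0.2], [0.63, 1.55, -1.9, 0, 0, -0.2], [0.63, 1.55, -1.9, 0, 0, -0.2], [0.63, 1.55, -1.9, 0, 0, -0.2], [0.63, 1.55, -1.9, 0, 0, -0.1], [0.63, 1.55, -1.9, 0, 0, 0], [0, 0, 0, 0, 0, 0], [0, 0, 0, 0, 0, 0]],
  ],
)

```text
t: 3.15
tool_pos: [0.5065, 0.1388, 0.1418]
orientation: [3.137, -0.151, -0.006]
force: [0.1, -0.6, 0.9]
opening: 0.0926
gripper_force: 0.0
```

The knob is at (0.508, 0.1435), and both height estimates (0.081 and 0.088) agree with the stated 0.084. I'll descend onto it and grip.

Call:
arm_command(
  deltas=[
    [[0.15, 0.47, 0, 0, 0, 0], [0, 0, -1, 0, 0, 0], [0, 0, -1, 0, 0, 0], [0, 0, -1, 0, 0, 0], [0, 0, -1, 0, 0, 0], [0, 0, -1, 0, 0, 0], [0, 0, -1, 0, 0, 0], [0, 0, -0.7, 0, 0, 0], [0, 0, -0.7, 0, 0, 0], [0, 0, 0, 0, 0, 0], [0, 0, 0, 0, 0, 0], [0, 0, 0, 0, 0, 0]],
  ],
  gripper=0,
  squeeze=25,
)

```text
t: 4.15
tool_pos: [0.5098, 0.1445, 0.0701]
orientation: [-3.138, 0.152, -0.001]
force: [-0.6, 1.0, 0.2]
opening: 0.0465
gripper_force: 0.0
```

```bash
python3 - <<'E'
from h import *
im,m=snap('wrist','w2.png'); s=monitor.read_state(); print(s['tool_pos'],s['opening'],s['force'])
E
```

```text
[0.51004392 0.14455673 0.07031022] 0.04654178265377999 [-0.146278   -0.48568395  0.15638393]
```

View pics/w2.png

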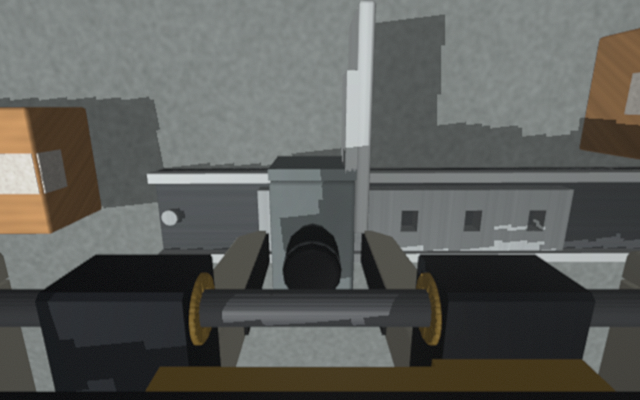

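The knob at (313,262) is centred between the fingers. The holes are clearly visible at (409,221), (473,221) and (537,221), so I'll re-measure them from here and close the gripper.

```bash
python3 - <<'E'
from h import *
W=eyes.camera_model('wrist'); g=cv2.cvtColor(cv2.imread('pics/w2.png'),cv2.COLOR_BGR2GRAY)
b=(g[200:240,390:560]<60).astype(np.uint8)
n,l,s,c=cv2.connectedComponentsWithStats(b)
for i in range(1,n):
    if s[i,4]>60:
        x,y,w,h=s[i,:4]; u,v=x+w/2-.5+390,y+h/2-.5+200
        print(s[i],(u,v),onz(W,u,v,.026).round(4),onz(W,390+x-.5,v,.026).round(4)[1],onz(W,390+x+w-.5,v,.026).round(4)[1])
E
```

```text
[139  11  16  15 129] (np.float64(536.5), np.float64(218.0)) [0.4972 0.0057 0.026 ] 0.0107 0.0007
[ 12  12  15  13 150] (np.float64(409.0), np.float64(218.0)) [0.5051 0.0858 0.026 ] 0.0905 0.0811
[ 76  12  15  13 123] (np.float64(473.0), np.float64(218.0)) [0.5011 0.0456 0.026 ] 0.0503 0.0409
```

Call:
arm_command(
  deltas=[
    [[0, 0, 0, 0, 0, 0], [0, 0, 0, 0, 0, 0], [0, 0, 0, 0, 0, 0], [0, 0, 0, 0, 0, 0], [0, 0, 0, 0, 0, 0], [0, 0, 0, 0, 0, 0], [0, 0, 0, 0, 0, 0], [0, 0, 0, 0, 0, 0]],
  ],
  gripper=-1,
  squeeze=25,
)

```text
t: 4.87
tool_pos: [0.5098, 0.1447, 0.07]
orientation: [-3.137, 0.152, -0.001]
force: [-0.2, 2.3, 2.6]
opening: 0.0254
gripper_force: 25.0
```

Gripped at 25.4 mm, which fits the 26 mm knob. Lifting 12 mm.

Call:
arm_command(
  deltas=[
    [[0, 0, 0.2, 0, 0, 0], [0, 0, 0.2, 0, 0, 0], [0, 0, 0.2, 0, 0, 0], [0, 0, 0.2, 0, 0, 0], [0, 0, 0.2, 0, 0, 0], [0, 0, 0.2, 0, 0, 0], [0, 0, 0, 0, 0, 0], [0, 0, 0, 0, 0, 0]],
  ],
)

```text
t: 5.53
tool_pos: [0.5096, 0.1443, 0.0808]
orientation: [-3.138, 0.153, -0.0]
force: [7.5, 2.4, -9.1]
opening: 0.0253
gripper_force: 25.0
```

Call:
arm_command(
  deltas=[
    [[-0.02, -0.4, 0, 0, 0, 0], [-0.06, -0.7, 0, 0, 0, 0], [-0.07, -0.7, 0, 0, 0, 0], [-0.06, -0.7, 0, 0, 0, 0], [-0.07, -0.7, 0, 0, 0, 0], [-0.06, -0.7, 0, 0, 0, 0], [-0.07, -0.7, 0, 0, 0, 0], [-0.06, -0.7, 0, 0, 0, 0], [-0.07, -0.7, 0, 0, 0, 0], [-0.06, -0.7, 0, 0, 0, 0], [-0.05, -0.5, 0, 0, 0, 0], [0, 0, 0, 0, 0, 0]],
  ],
)

```text
t: 6.53
tool_pos: [0.5027, 0.0713, 0.0806]
orientation: [3.137, -0.153, -0.001]
force: [6.0, -2.5, -9.3]
opening: 0.0258
gripper_force: 25.0
```

Call:
arm_command(
  deltas=[
    [[-0.03, -0.4, 0, 0, 0, 0], [-0.06, -0.7, 0, 0, 0, 0], [-0.06, -0.7, 0, 0, 0, 0], [-0.06, -0.7, 0, 0, 0, 0], [-0.06, -0.7, 0, 0, 0, 0], [-0.06, -0.7, 0, 0, 0, 0], [-0.06, -0.7, 0, 0, 0, 0], [-0.06, -0.7, 0, 0, 0, 0], [-0.06, -0.7, 0, 0, 0, 0], [-0.05, -0.55, 0, 0, 0, 0], [0, 0, 0, 0, 0, 0], [0, 0, 0, 0, 0, 0]],
  ],
)

```text
t: 7.53
tool_pos: [0.4966, 0.0061, 0.0807]
orientation: [3.137, -0.153, -0.002]
force: [3.3, -2.6, -8.4]
opening: 0.0256
gripper_force: 25.0
```

Call:
arm_command(
  deltas=[
    [[0, 0, -0.1, 0, 0, 0], [0, 0, -0.1, 0, 0, 0], [0, 0, 0, 0, 0, 0]],
  ],
)

```text
t: 7.78
tool_pos: [0.4968, 0.0069, 0.079]
orientation: [3.138, -0.152, -0.002]
force: [1.0, -4.0, -7.5]
opening: 0.0255
gripper_force: 25.0
```

Call:
arm_command(
  deltas=[
    [[0, 0, -0.05, 0, 0, 0], [0, 0, -0.05, 0, 0, 0], [0, 0, -0.05, 0, 0, 0], [0, 0, 0, 0, 0, 0], [0, 0, 0, 0, 0, 0]],
  ],
)

```text
t: 8.2
tool_pos: [0.4968, 0.007, 0.0778]
orientation: [-3.138, 0.152, 0.002]
force: [-1.7, -3.2, -7.9]
opening: 0.0253
gripper_force: 25.0
```

Call:
arm_command(
  deltas=[
    [[0, 0, 0, 0, 0, 0]],
  ],
)

```text
t: 8.28
tool_pos: [0.4969, 0.007, 0.0779]
orientation: [-3.138, 0.152, 0.002]
force: [-1.9, -2.7, -6.9]
opening: 0.0257
gripper_force: 25.0
```

Call:
arm_command(
  deltas=[
    [[0, 0, -0.05, 0, 0, 0], [0, 0, 0, 0, 0, 0], [0, 0, 0, 0, 0, 0]],
  ],
)

```text
t: 8.53
tool_pos: [0.4969, 0.007, 0.0774]
orientation: [-3.138, 0.152, 0.002]
force: [-3.3, -1.4, -8.0]
opening: 0.0256
gripper_force: 25.0
```

Call:
arm_command(
  deltas=[
    [[0, 0, -0.05, 0, 0, 0], [0, 0, 0, 0, 0, 0], [0, 0, 0, 0, 0, 0]],
  ],
)

```text
t: 8.78
tool_pos: [0.4969, 0.007, 0.0769]
orientation: [-3.138, 0.152, 0.002]
force: [-5.3, -2.0, -6.5]
opening: 0.0257
gripper_force: 25.0
```

Call:
arm_command(
  deltas=[
    [[-0.05, 0, -0.05, 0, 0, 0], [0, 0, 0, 0, 0, 0], [0, 0, 0, 0, 0, 0]],
  ],
)

```text
t: 9.03
tool_pos: [0.4969, 0.007, 0.0767]
orientation: [-3.138, 0.152, -0.0]
force: [-3.4, -2.0, -7.7]
opening: 0.0255
gripper_force: 25.0
```

Call:
arm_command(
  deltas=[
    [[0, 0, -0.05, 0, 0, 0], [0, 0, 0, 0, 0, 0], [0, 0, 0, 0, 0, 0]],
  ],
)

```text
t: 9.28
tool_pos: [0.4969, 0.007, 0.0761]
orientation: [-3.138, 0.152, 0.0]
force: [-2.9, -1.2, -6.3]
opening: 0.0258
gripper_force: 25.0
```

Call:
arm_command(
  deltas=[
    [[0, 0, -0.05, 0, 0, 0], [0, 0, 0, 0, 0, 0], [0, 0, 0, 0, 0, 0]],
  ],
)

```text
t: 9.53
tool_pos: [0.4969, 0.007, 0.0756]
orientation: [-3.138, 0.152, 0.0]
force: [-3.0, -1.3, -6.7]
opening: 0.0256
gripper_force: 25.0
```

Call:
arm_command(
  deltas=[
    [[0, 0, -0.05, 0, 0, 0], [0, 0, 0, 0, 0, 0], [0, 0, 0, 0, 0, 0]],
  ],
)

```text
t: 9.78
tool_pos: [0.4969, 0.007, 0.0752]
orientation: [-3.138, 0.152, -0.0]
force: [-3.3, 0.1, -5.9]
opening: 0.0259
gripper_force: 25.0
```

Call:
arm_command(
  deltas=[
    [[0, 0, -0.05, 0, 0, 0], [0, 0, -0.05, 0, 0, 0], [0, 0, 0, 0, 0, 0], [0, 0, 0, 0, 0, 0]],
  ],
)

```text
t: 10.12
tool_pos: [0.4969, 0.007, 0.0741]
orientation: [-3.138, 0.152, -0.0]
force: [-4.6, -0.7, -5.8]
opening: 0.0255
gripper_force: 25.0
```

Call:
arm_command(
  deltas=[
    [[0, 0, -0.05, 0, 0, 0], [0, 0, -0.05, 0, 0, 0], [0, 0, 0, 0, 0, 0], [0, 0, 0, 0, 0, 0]],
  ],
)

```text
t: 10.45
tool_pos: [0.4969, 0.007, 0.0732]
orientation: [-3.138, 0.152, -0.0]
force: [-3.1, 1.2, -6.6]
opening: 0.0252
gripper_force: 25.0
```

The pin is about 5 mm below the strip's top face with no contact force, so it is in the hole. I'll keep lowering gently.

Call:
arm_command(
  deltas=[
    [[0, 0, -0.05, 0, 0, 0], [0, 0, -0.05, 0, 0, 0], [0, 0, 0, 0, 0, 0], [0, 0, 0, 0, 0, 0]],
  ],
)

```text
t: 10.78
tool_pos: [0.4969, 0.007, 0.0721]
orientation: [-3.138, 0.152, -0.0]
force: [-4.1, 1.7, -4.7]
opening: 0.0256
gripper_force: 25.0
```

Call:
arm_command(
  deltas=[
    [[0, 0, -0.05, 0, 0, 0], [0, 0, -0.05, 0, 0, 0], [0, 0, 0, 0, 0, 0], [0, 0, 0, 0, 0, 0]],
  ],
)

```text
t: 11.12
tool_pos: [0.4969, 0.007, 0.0711]
orientation: [-3.138, 0.152, -0.0]
force: [-3.7, 1.4, -5.0]
opening: 0.0252
gripper_force: 25.0
```

Near home and still spring-loaded only. I'll release so the spring seats the pin, then retreat straight up.

Call:
arm_command(
  deltas=[
    [[0, 0, 0, 0, 0, 0], [0, 0, 0, 0, 0, 0], [0, 0, 0, 0, 0, 0], [0, 0, 0, 0, 0, 0], [0, 0, 0, 0, 0, 0], [0, 0, 0, 0, 0, 0]],
  ],
  gripper=0,
)

```text
t: 11.62
tool_pos: [0.4973, 0.0069, 0.0715]
orientation: [3.138, -0.152, 0.002]
force: [-0.1, -0.7, -1.3]
opening: 0.0467
gripper_force: 0.0
```

Call:
arm_command(
  deltas=[
    [[0, 0, 0.5, 0, 0, 0], [0, 0, 1, 0, 0, 0], [0, 0, 1.5, 0, 0, 0], [0, 0, 2, 0, 0, 0], [0, 0, 2, 0, 0, 0], [0, 0, 2, 0, 0, 0], [-1, 0, 2, 0, 0, 0], [-2, 0, 2, 0, 0, 0], [-2, 0, 2, 0, 0, 0], [-1, 0, 1, 0, 0, 0], [0, 0, 0, 0, 0, 0], [0, 0, 0, 0, 0, 0]],
  ],
)

```text
t: 12.62
tool_pos: [0.4376, 0.0069, 0.2325]
orientation: [3.138, -0.152, 0.005]
force: [0.5, -0.3, -0.0]
opening: 0.0463
gripper_force: 0.0
```

```bash
python3 - <<'E'
from h import *
a,W=snap('wrist','w3.png'); b,S=snap('scene','s3.png'); t,T=snap('top','t3.png')
c=np.vstack([cv2.resize(a[0:200],(640,200)),np.hstack([cv2.resize(b[160:250,250:410],(320,180)),cv2.resize(t[165:255,210:370],(320,180))])])
cv2.imwrite('pics/c3.png',c); print(monitor.read_state()['tool_pos'])
E
```

```text
[0.43684176 0.0069343  0.2301553 ]
```

View pics/c3.png

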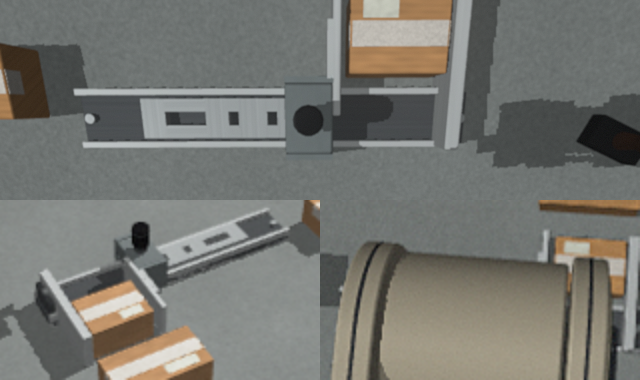

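The two free holes at (234,118) and (272,118), plus the park slot, are now behind the stop. The knob at (308,120) sits over the third hole, and there is a gap on both sides of the carton. Last, I'll check the knob height to confirm the pin is home.

```bash
python3 - <<'E'
from h import *
W=eyes.camera_model('wrist');S=eyes.camera_model('scene')
def blob(f,u,v,r,th=40):
    g=cv2.cvtColor(cv2.imread('pics/'+f),cv2.COLOR_BGR2GRAY)[v-r:v+r,u-r:u+r]
    n,l,s,c=cv2.connectedComponentsWithStats((g<th).astype(np.uint8)); i=1+np.argmax(s[1:,4]); return s[i],c[i]+[u-r,v-r]
a,pa=blob('w3.png',308,120,22); b,pb=blob('scene0.png',362,162,12); c,pc=blob('s3.png',320,278-160,1) if 0 else blob('s3.png',320,178,11)
print(a,pa,b,pb,c,pc)
# axis at known (x,y): height from scene row, before and after
for p,(x,y) in((pb,(.508,.1435)),(pc,(.4952,.0055))):
    o,d=ray(S,*p); k=((np.array([x,y])-o[:2])@d[:2])/(d[:2]@d[:2]); print('knob centre height',(o+k*d).round(4))
# hole spacing along the strip vs knob top (z .1)
for q,z in(((234,118),.026),((272,118),.026),(tuple(pa),.1),(tuple(pa),.092)): print(onz(W,*q,z).round(4))
E
```

```text
[ 10   8  27  29 630] [308.65079365 119.94126984] [ 8  7  8 14 96] [361.58333333 163.23958333] [  7   4   8  14 101] [319.58415842 177.59405941]
knob centre height [0.5092 0.1449 0.0828]
knob centre height [0.4957 0.0063 0.083 ]
[0.5013 0.0849 0.026 ]
[0.4975 0.0458 0.026 ]
[0.4948 0.0069 0.1   ]
[0.4944 0.007  0.092 ]
```

The knob stands at 83.0 mm, against 82.8 mm when the pin was home in the park slot, so the pin is fully home.

```bash
python3 -c "
from plant import ticket
print(ticket.close_job())"
```

```text
the job is handed in; nothing more can be done
None
```

The sliding stop is pinned in the locking hole nearest the fixed stop, with the 92 mm carton free and the pin fully home (knob back at its home height); the job is handed in, with no verdict shown.

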